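# Lock a bayonet gauge head into its bench socket

### The job

Take the ball-tipped head from the rack and fit it in the round bayonet socket: its three lugs must find the slots, which can lie at any angle, then push it down against the spring and turn it clockwise (seen from above) to the stop, so that on letting go it springs up a little into its locked seat. Then push the slide bolt fully home under the head's flange, and let go of everything. Leave the disc-tipped head in the rack and the other parts where they are.

Things in the scene. Friction and masses are not known exactly. Their poses are not given: they have to be found in the camera images.
- ball_head: Steel bayonet gauge head, 88 mm tall, 0.2 kg, with a 12 mm ball on a thin stem on top; hangs by its flange in a rack hole. Origin: centre of its underside, z up its axis. Heights from the origin: tapered pilot 0-8 (18 mm diameter at the tip, then 24 mm), lugs 8-14, 24 mm shank to 29, flange of 48 mm diameter 29-36, dark ribbed round grip of 32 mm diameter 36-66, stem and ball to 88.
- ball_lugs (a point): Point on the ball head's axis, 11 mm above its origin, at mid-height of its three lugs, with the head's axes. Each lug is 7 mm wide and 6 mm high and reaches 16 mm from the axis; they stand at 0, 120 and 240 degrees from the head's own x axis, with a dark tick over each on the flange.
- disc_head: The same head but with a flat 28 mm disc, 6 mm thick, on its top instead of the ball; it stays in the rack. Origin as for the ball head.
- rack: Fixed grey plastic block, 150 x 60 x 32 mm (x, y, z), with two 37 mm through holes 84 mm apart along its x axis at -42 and +42 mm. Origin: centre of its underside. A head hanging in it has its origin 3 mm above the worktop.
- socket_mouth (a point): Centre of the socket's mouth on its top plane, 50 mm above the worktop, z up. Fixed round housing, 72 mm diameter; bore 25.6 mm with three 10 mm wide lug slots, 120 degrees apart, reaching 17 mm from the axis. The slotted insert is turned by an unknown angle that this frame does not tell: press the head lightly and turn it until the lugs drop in. The slide bed lies along -y.
- socket_seat (a point): Where the locked head's origin lies: on the socket's axis, 22 mm below the mouth. The head's origin is 8 mm below the mouth with the lugs lying on the rim, 12 mm with the lugs in the slots on the unpressed spring plunger, 28.5 mm at the bottom. The spring gives 4 to 11 N.
- lock_path (a point): Point on the socket's axis 26 mm below the mouth: the head's origin must be pressed below this for the lugs to turn under the rim. Locked is about 58 degrees clockwise (from above) of the slots (46 to 70, where the stop is); there the head springs up 4 mm into its seat when let go. Stopped short it stays at this height or is pushed out.
- slide_bolt (a joint): Travel of the flat steel slide bolt (16 mm wide, 4 mm thick, 1 to 5 mm above the top plane) towards the socket: 0 is fully back, 0.030 m is home, with its tip under the flange. It moves along the socket frame's +y axis with 1.5 N friction. It only fits under the flange of a locked head.
- slide_tab (a point): Centre of the top of the slide bolt's upright black tab, 12 mm (x) by 16 mm (y, the sliding direction) by 25 mm tall, its top 29 mm above the socket's top plane, 84 mm from the socket's axis when fully back and 54 mm when home.
- vee_block: Loose ground steel vee block, 45 x 60 x 40 mm, a bystander. Origin: centre of its underside.
- bushing: Loose turned steel bushing, 28 mm diameter, 22 mm tall, a bystander. Origin: centre of its underside.
- setting_ring: Loose grey setting ring, 42 mm diameter, 9 mm tall, a bystander. Origin: centre of its underside.
Things that resemble listed ones, but are neither listed nor needed, are in the scene too. Leave any purple look-alike of the ball_head alone.

How it is judged:
On the way:
1. the head stays locked in the socket after the fingers let go, with the slide bolt still back (z of ball_head in the frame of socket_mouth between -0.0242 and -0.0205 m and horizontal distance between ball_head and socket_mouth below 0.004 m and value of joint slide_bolt below 0.016 m and contact force between the fingers and ball_head below 0.5 N), for 0.2 s.
At the end, for the whole second after the job is handed in: The ball head stands upright (within 0.08 rad) in the socket, centred within 4 mm, at rest at its locked height (origin 20.5 to 24.2 mm below the mouth's plane), and the slide bolt is home (more than 26 of its 30 mm) (z of ball_head in the frame of socket_mouth between -0.0242 and -0.0205 m and horizontal distance between ball_head and socket_mouth below 0.004 m and angle between ball_head's own z axis and vertical below 0.08 rad and value of joint slide_bolt above 0.026 m and linear speed of ball_head below 0.02 m/s); the robot touches nothing.
It fails at once if the disc head is taken or moved by more than 15 mm (distance of disc_head from where it was at the start of the episode above 0.015 m).
It fails at once if a bystander is moved by more than 30 mm (distance of any of vee_block, bushing, setting_ring from where it was at the start of the episode above 0.03 m).
It also fails if it takes over 64 s, if anything falls off the work surface, if the arm or the gripper's body presses on something with over 40 N, if the wrist force passes 120 N, or if a joint passes its speed limit or range.

### The arm

A 6-joint arm with a two-finger parallel gripper is mounted at the origin on a cart in front of the work surface, level with it; the furniture and walls round the work are solid. World frame = base frame: x ahead of the robot, y to its left, z up, the work surface at z = 0. Lengths are in m, angles in rad, forces in N, time in s.
With the tool pointing down it reaches from about 0.25 to 0.725 m from the base axis. Payload 4 kg.
Tool frame: the origin (TCP) lies on the centre line of the jaws, within the pads' length; the fingertips stand 22 mm ahead of it and the grasp point (between the pads) lies 3 mm ahead of it (bot.tip_reach is the distance from the TCP to the fingertips, in m); z points along the fingers, y is the line along which they close (so a half turn about z gives the same grasp; the last joint's range is limited). The gripper opens to 85 mm and grips with 20 to 120 N. Pads are 22 mm wide; open, the fingers measure 114 mm over their backs; the gripper's body (76 mm by 85 mm) begins 54 mm behind the grasp point. The pads swing forward as they close: fully open they stand 13 mm farther back than shut.
Start: joints at [1.302, 0.241, 0.005, 1.335, 0, 1.571], TCP at [0.133, 0.482, 0.253] pointing down, gripper open.
Joint ranges: [-2.72, 2.72], [-1.05, 1.87], [-1.09, 1.28], [-1.99, 2.15], [-1.42, 1.44], [-3.14, 3.14]. Speed limits (rad/s): [2.79, 2.79, 3.14, 3.14, 3.14, 3.14].

### API

Orientations are given as a unit quaternion [x, y, z, w].
In Python, from workcell import bot gives the robot as it stands. The module is installed in compiled form; this text tells all that it offers.
- The arm moves only by the tool apply_moves, never from a script. Its argument "commands" is a list of rows, each a list of 4 numbers: the shift along the tool's x, y, z scaled (see below), then the turn about the tool's z scaled (see below). In form: [[tx, ty, tz, roll], ...]. A call has exactly 5 rows; each row shifts and turns the commanded pose from where the row before left it, along the tool's axes as they then stand; what a row does not reach is not made up. The controller multiplies each number of a shift by 20 mm and each number of a turn by 60 degrees. A row lasts 1/12 s, in which the tool goes at most 41.7 mm and 7.16 degrees, less where a joint would pass 70% of its speed; a pose out of reach is approached as far as the arm can. A call with a number of a shift or a turn outside -1 to 1 is refused whole. A call with a gripper value outside its range is refused whole. "claw" is the closure, from 0 (fully open) to 1 (shut), set as the call begins (left out, the last holds). The fingers move at their own pace and stop on an object; the grip force is fixed at half the most. Time passes only in rows, so rows that do not move let the fingers close, or fill a call up. It gives the time, the measured TCP pose, the force, the opening and the grip force at its end, in the units of the state.
- bot.get_obs(): the state, without advancing time (a new reading comes with each control period).
- bot.camera(name): name is "scene" or "top"; returns a dict with "image" (420x560x3 uint8, blue, green, red), "camera_matrix" (3x3 intrinsics, pixels), "R" (3x3) and "t" (3): a world point X has camera coordinates R X + t. Camera axes: x right, y down, z forward; pixel columns grow to the right and rows downward; lengths in m; the calibration is good to about 2 mm. A picture is of the moment at which its call begins. There is no depth.
- bot.job_done(): hands the job in; it is judged then, once.
The state is a dict: "clock": time; "joint_pos": joint angles; "joint_vel": joint speeds; "tau": joint torques, N m; "eef_pos": TCP position; "tool_rot": TCP orientation; "ft_force": force on the tool from outside, world axes, zero at the start; "ft_torque": the same for the moment, N m; "grip_width": finger opening in m; "grasp_force": force on a finger pad.
Only numpy, scipy, OpenCV 4.12 (cv2) and the standard library are available. Lean on these libraries where they do the work, as an engineer would, in place of code of your own. Each camera call takes 0.05 s, during which the arm holds its last target. There are 200 camera calls.

## Working session

There is one attempt and no reset: what is moved stays moved. The work goes in short steps, Python scripts to look and compute and a tool call to move; the robot and the scene stay as the last step left them, time stands still between calls to the robot, and variables do not carry over. Pictures are saved under pics/ and viewed, at most 10 in all, crops included, and the job is handed in when it is done.

Besides the shell and the picture viewer there is one more tool, called after "Emit:" as name(argument=value, ...) on one line, values as JSON. apply_moves: Moves the arm, as the interface text tells. Shifts and turns lie within -1 to 1; 1 stands for 20 mm of shift or 60 degrees of turn. Its arguments: {"type":"object","properties":{"commands":{"type":"array","items":{"type":"array","items":{"type":"number","minimum":-1,"maximum":1}}},"claw":{"type":"number"}},"required":["commands"]}

```bash
mkdir -p pics; python3 - <<'E'
from workcell import bot
import cv2,pickle
for n in("scene","top"):
    c=bot.camera(n);cv2.imwrite(f"pics/{n}0.png",c["image"]);pickle.dump(c,open(n+"0.pkl","wb"))
    print(n,c["camera_matrix"].tolist(),c["R"].tolist(),c["t"].tolist())
o=bot.get_obs();print({k:o[k] for k in("clock","eef_pos","tool_rot","ft_force","grip_width")})
E
```

```text
scene [[542.1101446519068, 0.0, 278.31869551869073], [0.0, 542.1101446519068, 206.23618869777326], [0.0, 0.0, 1.0]] [[0.5885399030754768, -0.8084645078041323, 0.0024335383560782774], [-0.6729451682483301, -0.4915493504266953, -0.552742287713108], [0.44806872577667667, 0.32367325455792023, -0.8333486912839959]] [-0.25527631956367575, 0.4137985076358056, 1.2195412070985625]
top [[416.64113886700295, 0.0, 278.8173214759831], [0.0, 416.64113886700295, 206.4198116517449], [0.0, 0.0, 1.0]] [[0.006571437482414446, -0.9999658990229666, -0.005001699771559246], [-0.9981777427657971, -0.006259490225028973, -0.06001676956568688], [0.05998341484437771, 0.0053869818370646, -0.9981848377782016]] [0.05272766977152544, 0.5179896133397457, 1.414122841204976]
{'clock': 0.1, 'eef_pos': array([0.13264432, 0.48152625, 0.25249058]), 'tool_rot': array([ 1.33992329e-01,  9.90981903e-01, -9.53910393e-04, -1.17542396e-04]), 'ft_force': array([-0.45438754,  0.48760557,  0.72843844]), 'grip_width': 0.0854718800959637}
```

View pics/scene0.png

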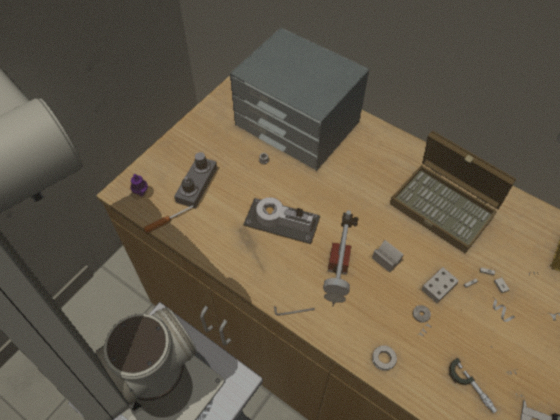

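View pics/top0.png

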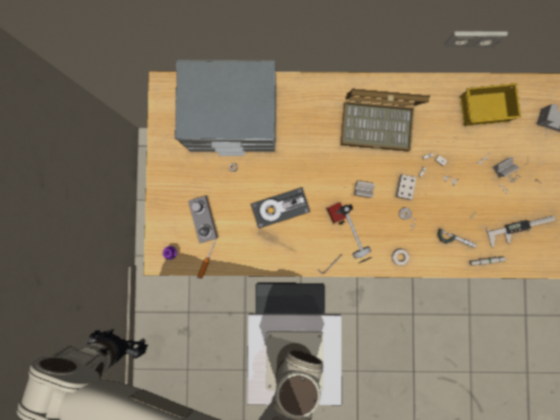

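The scene view shows the rack at about (197,180) with two heads, the socket ring at (270,209) with its slide at (300,215), and the purple look-alike at (139,184), which is off the rack. In the top view the rack is at (203,218) and the socket at (271,210). Next I'll enlarge the rack and socket.

```bash
python3 - <<'E'
import cv2,pickle,numpy as np
s=pickle.load(open("scene0.pkl","rb"))["image"];t=pickle.load(open("top0.pkl","rb"))["image"]
a=cv2.resize(s[140:260,165:325],None,fx=5,fy=5,interpolation=cv2.INTER_CUBIC)[:, :800]
a=cv2.convertScaleAbs(a,alpha=1.6,beta=10)
cv2.imwrite("pics/s_crop.png",a)
b=cv2.resize(t[180:260,180:320],None,fx=5.7,fy=5.7,interpolation=cv2.INTER_CUBIC);cv2.imwrite("pics/t_crop.png",cv2.convertScaleAbs(b,alpha=1.6,beta=10))
E
```

```text
(no output)
```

View pics/s_crop.png

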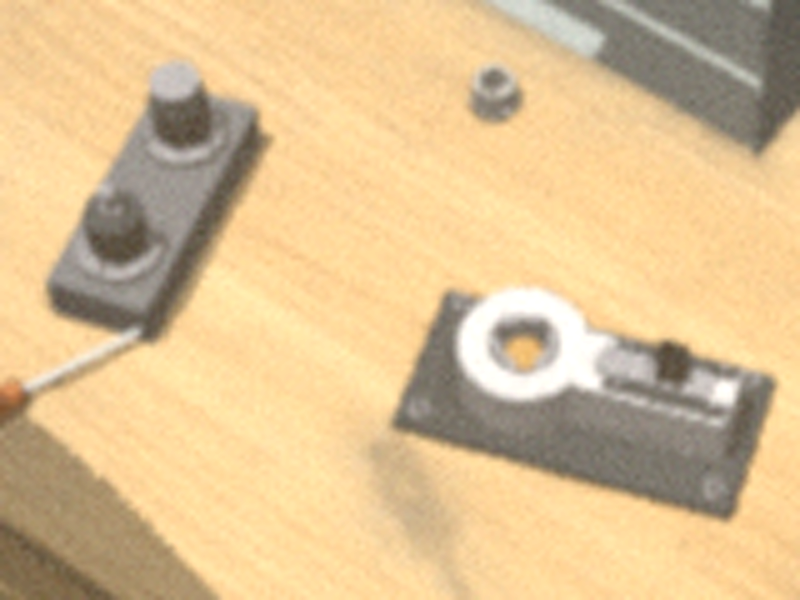

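View pics/t_crop.png

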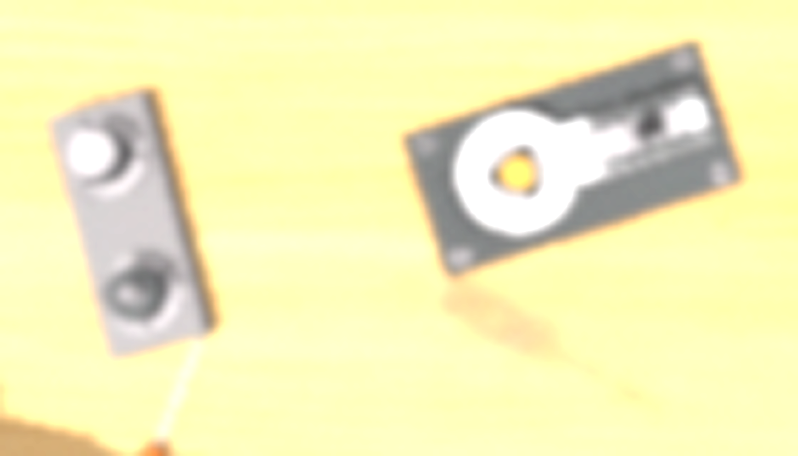

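The rack holds two candidates. The head at scene crop (115,225), i.e. px (188,185), ends in a narrow ball on a stem. The one at crop (180,100), i.e. px (201,158), has a broad flat disc. So the nearer one is the ball head (top px about (204,231)). The purple object stands off the rack. Next I'll triangulate.

```bash
cat > h.py <<'E'
import cv2,pickle,numpy as np
def ray(c,p):
    R,t=c["R"],c["t"];d=R.T@np.linalg.inv(c["camera_matrix"])@np.array([p[0],p[1],1.]);return -R.T@t,d/np.linalg.norm(d)
def onz(c,p,z):
    o,d=ray(c,p);return o+d*(z-o[2])/d[2]
def tri(c1,p1,c2,p2):
    (o1,d1),(o2,d2)=ray(c1,p1),ray(c2,p2)
    s=np.linalg.lstsq(np.c_[d1,-d2],o2-o1,rcond=None)[0];a,b=o1+s[0]*d1,o2+s[1]*d2
    return (a+b)/2,np.linalg.norm(a-b)
def proj(c,X):
    q=c["camera_matrix"]@(c["R"]@np.array(X)+c["t"]);return q[:2]/q[2]
E
python3 - <<'E'
from workcell import bot
from h import *
np.set_printoptions(precision=4,suppress=True)
C={}
for n in("scene","top"):
    c=pickle.load(open(n+"0.pkl","rb"))
    c["image"]=np.mean([bot.camera(n)["image"].astype(float) for _ in range(6)],0);pickle.dump(c,open(n+"A.pkl","wb"));C[n]=c
S,T=C["scene"],C["top"]
roi={"scene":(225,190,325,240),"top":(245,180,315,230)}
cen={}
for n,c in C.items():
    x0,y0,x1,y1=roi[n];im=c["image"][y0:y1,x0:x1]
    sat=cv2.cvtColor(im.astype(np.uint8),cv2.COLOR_BGR2HSV)
    m=((im.min(2)>125)).astype(np.uint8)
    m=cv2.morphologyEx(m,cv2.MORPH_OPEN,np.ones((3,3),np.uint8))
    ct=max(cv2.findContours(m,0,2)[0],key=cv2.contourArea)
    print(n,"ring bbox",cv2.boundingRect(ct),"mingrey max",im.min(2).max())
    # outer rim points on the side away from slide
    p=ct[:,0].astype(float);mm=p[:,0].min();p=p[p[:,0]<mm+ (18 if n=="scene" else 14)]
    X=np.array([onz(c,(a+x0,b+y0),.05)[:2] for a,b in p])
    A=np.c_[2*X,np.ones(len(X))];s=np.linalg.lstsq(A,(X**2).sum(1),rcond=None)[0]
    print(" circle on z=.05",s[:2],"R",np.sqrt(s[2]+s[:2]@s[:2]));cen[n]=proj(c,[*s[:2],.05])
    d=(im.max(2)<60);
    k,l,st,ce=cv2.connectedComponentsWithStats(d.astype(np.uint8))
    print(" dark",[(st[i,4],ce[i]+[x0,y0]) for i in range(1,k) if st[i,4]>4])
print("mouth tri",tri(S,cen["scene"],T,cen["top"]))
# rack
for n,b in(("scene",(170,145,225,215)),("top",(180,185,230,250))):
    c=C[n];x0,y0,x1,y1=b;im=c["image"][y0:y1,x0:x1]
    sat=(im.max(2)-im.min(2))/im.max(2);m=(sat<.25).astype(np.uint8)
    ct=max(cv2.findContours(m,0,2)[0],key=cv2.contourArea);r=cv2.minAreaRect(ct);print(n,"rack",cv2.boxPoints(r)+[x0,y0])
    if n=="top":print(np.array([onz(c,p,.032) for p in cv2.boxPoints(r)+[x0,y0]]))
    up=cv2.resize(cv2.convertScaleAbs(im,alpha=2),None,fx=8,fy=8,interpolation=cv2.INTER_CUBIC);cv2.imwrite(f"pics/rack_{n}.png",up)
a,b=[cv2.imread(f"pics/rack_{n}.png") for n in("scene","top")]
h=max(a.shape[0],b.shape[0]);f=lambda q:cv2.copyMakeBorder(q,0,h-q.shape[0],0,0,0)
o=np.hstack([f(a),f(b)])[:600,:];print(o.shape)
cv2.imwrite("pics/racks.png",o[:, :800] if o.shape[1]<=800 else cv2.resize(o,(800,int(o.shape[0]*800/o.shape[1]))))
E
```

```text
scene ring bbox (32, 8, 29, 22) mingrey max 154.66666666666666
 circle on z=.05 [0.5062 0.0827] R 0.032952268928146344
 dark [(np.int32(36), array([299.    , 212.1667])), (np.int32(11), array([312.9091, 224.6364]))]
top ring bbox (15, 19, 31, 22) mingrey max 209.0
 circle on z=.05 [0.5044 0.0855] R 0.03462953940290184
 dark []
mouth tri (array([0.5055, 0.0842, 0.0494]), np.float64(0.0032942549923904926))
scene rack [[166.6507 210.2311]
 [197.4576 150.1577]
 [217.1098 160.2358]
 [186.303  220.3092]]
top rack [[187.7842 200.1909]
 [205.4606 195.4772]
 [216.9295 238.4855]
 [199.2531 243.1992]]
[[0.5359 0.3656 0.032 ]
 [0.5524 0.3057 0.032 ]
 [0.4068 0.2644 0.032 ]
 [0.3905 0.3239 0.032 ]]
(560, 840, 3)
```

View pics/racks.png

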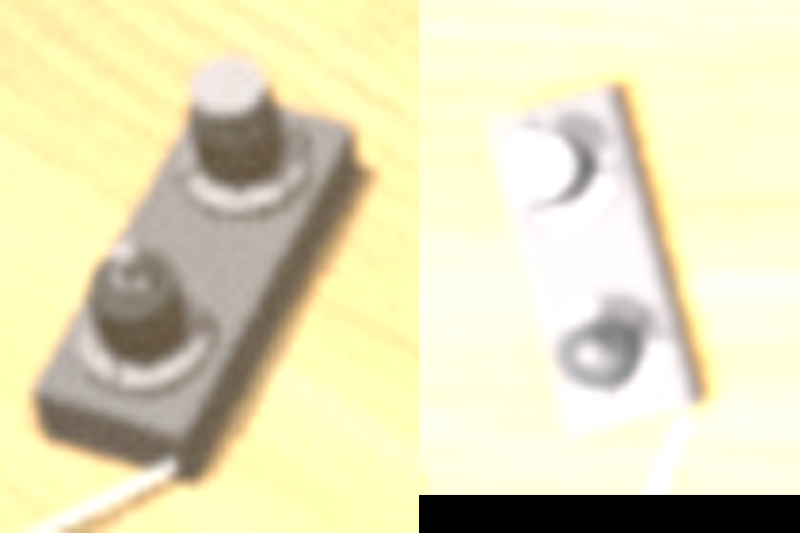

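The crop confirms it: the near head has the stem and ball (scene ball ≈ (186.7,180), top ≈ (203.5,231.2)), and the far one has the flat disc. Now I'll refine the mouth, slot phase, slide direction and head position.

```bash
python3 - <<'E'
from h import *
from scipy.ndimage import map_coordinates as mc
np.set_printoptions(precision=4,suppress=True,linewidth=150)
S,T=[pickle.load(open(n+"A.pkl","rb")) for n in("scene","top")]
print("ball",tri(S,(186.7,180),T,(203.5,231.2)))
print("flange S z39",onz(S,(189.2,189.),.039),"disc top S",onz(S,(170+231/7.62,145+85/7.62),.091),"T",onz(T,(180+(545-419)/7.62,185+165/7.62),.091))
th=np.radians(np.arange(0,360,5))
for n,c,c0 in(("scene",S,np.array([.5062,.0827])),("top",T,np.array([.5044,.0855]))):
    I=c["image"].min(2)
    for it in range(3):
        rr=np.arange(.006,.046,.0005);P=[]
        prof=np.zeros((len(th),len(rr)))
        for i,a in enumerate(th):
            px=np.array([proj(c,[c0[0]+r*np.cos(a),c0[1]+r*np.sin(a),.05]) for r in rr])
            prof[i]=mc(I,[px[:,1],px[:,0]],order=1)
        j0=np.argmin(abs(rr-.025));pts=[];inn=[]
        for i,a in enumerate(th):
            g=np.gradient(prof[i]);jo=j0+np.argmin(g[j0:]);r=rr[jo]
            if .032<r<.041:pts.append(c0+r*np.array([np.cos(a),np.sin(a)]))
        X=np.array(pts);A=np.c_[2*X,np.ones(len(X))];s=np.linalg.lstsq(A,(X**2).sum(1),rcond=None)[0]
        e=abs(np.linalg.norm(X-s[:2],axis=1)-np.sqrt(s[2]+s[:2]@s[:2]));X=X[e<.0025];A=np.c_[2*X,np.ones(len(X))];s=np.linalg.lstsq(A,(X**2).sum(1),rcond=None)[0]
        c0=s[:2]
    print(n,"center",c0,"R",np.sqrt(s[2]+c0@c0),len(X));
    c["ctr"]=c0
    for ri in(.012,.013,.014,.015,.016):
        v=prof[:,np.argmin(abs(rr-ri))];h=[np.sum(v*np.exp(-1j*k*th))/len(th) for k in(1,2,3)]
        print("  r",ri,"amps",np.abs(h).round(1),"dark phase deg",(np.degrees(np.angle(-h[2].conj()))/3)%120)
print("mouth tri",tri(S,proj(S,[*S["ctr"],.05]),T,proj(T,[*T["ctr"],.05])))
for c,b in((S,(285,200,312,222)),(T,(285,190,305,212))):
    x0,y0,x1,y1=b;im=c["image"][y0:y1,x0:x1].max(2);w=np.clip(np.percentile(im,50)*.65-im,0,None);k,l,st,ce=cv2.connectedComponentsWithStats((w>0).astype(np.uint8))
    for i in range(1,k):
        if st[i,4]>5:print("tab blob",st[i],ce[i]+[x0,y0],onz(c,ce[i]+[x0,y0],.070))
E
```

```text
ball (array([0.4314, 0.3005, 0.0824]), np.float64(0.0009979504114702386))
flange S z39 [0.4333 0.3004 0.039 ] disc top S [0.5101 0.3184 0.091 ] T [0.5107 0.3234 0.091 ]
scene center [0.506  0.0824] R 0.03503729279814601 61
  r 0.012 amps [5.7 2.1 5.7] dark phase deg 100.63028729061938
  r 0.013 amps [5.3 2.5 6.3] dark phase deg 100.61866672572032
  r 0.014 amps [4.2 2.4 6.4] dark phase deg 99.84630436061913
  r 0.015 amps [2.5 1.8 6. ] dark phase deg 99.66774482924207
  r 0.016 amps [1.2 0.8 4.9] dark phase deg 99.56031094089852
top center [0.504  0.0845] R 0.03547468629001156 61
  r 0.012 amps [1.  1.  9.8] dark phase deg 102.14915749691176
  r 0.013 amps [ 0.9  1.  10.4] dark phase deg 102.15089697288782
  r 0.014 amps [ 0.7  1.4 10.3] dark phase deg 101.80234460086825
  r 0.015 amps [0.2 1.6 9.4] dark phase deg 101.29840279973926
  r 0.016 amps [0.3 1.4 7.8] dark phase deg 100.7108563119742
mouth tri (array([0.5049, 0.0834, 0.0505]), np.float64(0.0029033156267196745))
tab blob [ 4  9 18 13 87] [298.4483 214.8851] [0.5233 0.0013 0.07  ]
tab blob [21 13  6  2  7] [308.4286 213.5714] [ 0.5418 -0.0172  0.07  ]
```

```bash
python3 - <<'E'
from h import *
from workcell import bot
from scipy.ndimage import map_coordinates as mc
np.set_printoptions(precision=4,suppress=True,linewidth=170)
S,T=[pickle.load(open(n+"A.pkl","rb")) for n in("scene","top")]
print("tip",bot.tip_reach,bot.get_obs()["clock"],"joints",bot.get_obs()["joint_pos"])
print("tick",onz(S,(186.0,194.6),.039)-[.4325,.3005,0])
th=np.arange(0,360,10)
for n,c in(("S",S),("T",T)):
  for ctr in((.4333,.3004),(.4315,.302)):
    print(n,ctr)
    for r in(.0185,.0205,.022):
        px=np.array([proj(c,[ctr[0]+r*np.cos(a),ctr[1]+r*np.sin(a),.039]) for a in np.radians(th)])
        print(r,mc(c["image"].mean(2),[px[:,1],px[:,0]],order=1).astype(int))
E
```

```text
tip 0.022 0.7 joints [ 1.302   0.2405  0.005   1.3352 -0.      1.5708]
tick [-0.0184 -0.0054  0.039 ]
S (0.4333, 0.3004)
0.0185 [ 59  51  54  61  64  65  61  63  63  57  49  52  68  82  92 101 106 101  94 101 106 103 101  99 100  97  97  97  96  94  91  80  69  66  71  67]
0.0205 [ 69  57  56  62  65  68  66  64  64  58  54  66  84  96 102 106 106 102  94  92  99  96  92  89  85  85  85  84  84  87  83  76  69  69  74  76]
0.022 [ 76  65  59  61  65  73  69  66  64  59  60  76  93 103 106 105 103  97  89  86  91  86  82  82  75  79  78  78  77  81  77  74  69  71  77  81]
S (0.4315, 0.302)
0.0185 [ 49  50  58  63  64  63  62  64  62  54  57  73  89  98 103 106 107 106  97  91 100 102 101 100 101 102 102 102 101  96  91  78  67  63  62  56]
0.0205 [ 55  53  59  64  67  67  65  64  62  58  67  86  99 104 106 104 100  95  92  85  91  92  92  91  90  91  91  95  95  95  93  81  69  67  70  64]
0.022 [ 63  56  60  62  71  70  68  65  62  61  77  93  98 101 100  97  92  85  86  80  83  83  81  82  82  80  82  85  87  90  89  79  69  69  74  72]
T (0.4333, 0.3004)
0.0185 [ 95  93  95 101 10
[... 207 characters left out ...]
131 142 145 144 141 138 135 132 131 128 119 110 107 107 101  99 100 100]
0.022 [101 100 105 119 128 126 113 101  96  97  99  95  96 103 114 125 132 133 135 143 142 139 135 133 131 128 127 122 113 107 109 110 107 106 106 103]
T (0.4315, 0.302)
0.0185 [ 90  89  93  99 100  96  93  94  99 104 102  95  94  99 106 117 123 125 127 135 143 146 146 145 146 142 141 139 131 116 104  95  87  87  91  92]
0.0205 [ 95  96 103 113 116 110  99  94  96  99  98  95  99 109 120 128 136 136 134 139 142 142 140 140 138 136 135 135 128 114 105 100  93  92  95  95]
0.022 [ 97  99 110 122 128 119 108  99  96  95  97 100 107 117 128 136 140 138 135 136 139 138 135 135 134 131 131 131 125 113 106 104  98  96  97  98]
```

The slots lie at about 101° mod 120 in both views, the mouth is at (0.505, 0.0835), and the ball is at (0.4315, 0.3005). A flange tick at about 187° puts the lugs at about 67° mod 120. I'll approach with the jaws closing across the rack.

Emit:
apply_moves(commands=[[0,0,0,-0.105],[0,0,0,-0.105],[0,0,0,-0.105],[0,0,0,-0.105],[0,0,0,-0.105]], claw=0)

```text
clock: 1.12
eef_pos: [0.1328, 0.4821, 0.2533]
tool_rot: [-0.143, 0.99, 0.0, 0.0]
ft_force: [-1.0, -0.2, 0.5]
grip_width: 0.0854
grasp_force: 0.0
```

Emit:
apply_moves(commands=[[-0.8,-0.85,0.2,0],[-0.8,-0.85,0.2,0],[-0.8,-0.85,0.2,0],[-0.8,-0.85,0.2,0],[-0.8,-0.85,0.2,0]])

```text
clock: 1.53
eef_pos: [0.234, 0.422, 0.2332]
tool_rot: [-0.14, 0.99, 0.0, 0.0]
ft_force: [0.6, -0.1, -0.1]
grip_width: 0.0854
grasp_force: 0.0
```

Emit:
apply_moves(commands=[[-0.8,-0.85,0.2,0],[-0.8,-0.85,0.2,0],[-0.8,-0.85,0.2,0],[-0.8,-0.85,0.2,0],[-0.8,-0.85,0.2,0]])

```text
clock: 1.95
eef_pos: [0.3346, 0.3624, 0.2133]
tool_rot: [-0.14, 0.99, 0.0, 0.0]
ft_force: [0.3, 0.4, -0.2]
grip_width: 0.0857
grasp_force: 0.0
```

Emit:
apply_moves(commands=[[-0.8,-0.85,0.2,0],[-0.8,-0.85,0.2,0],[-0.8,-0.85,0.2,0],[-0.8,-0.85,0.2,0],[0,0,0,0]])

```text
clock: 2.37
eef_pos: [0.4168, 0.3134, 0.1964]
tool_rot: [-0.138, 0.99, -0.001, 0.0]
ft_force: [-0.9, 0.4, 0.4]
grip_width: 0.0852
grasp_force: 0.0
```

Emit:
apply_moves(commands=[[-0.28,-0.4,0.5,0],[-0.28,-0.4,0.5,0],[0,0,0.7,0],[0,0,0.7,0],[0,0,0.6,0]])

```text
clock: 2.78
eef_pos: [0.4285, 0.3027, 0.1355]
tool_rot: [-0.14, 0.99, -0.0, -0.001]
ft_force: [-1.1, -0.6, -0.2]
grip_width: 0.0858
grasp_force: 0.0
```

```bash
python3 - <<'E'
from h import *
from workcell import bot
c=bot.camera("scene");print(bot.get_obs()["eef_pos"])
a=cv2.resize(c["image"][105:225,130:240],None,fx=5,fy=5,interpolation=cv2.INTER_CUBIC)
c=bot.camera("top");b=cv2.resize(c["image"][195:255,180:230],None,fx=5,fy=5,interpolation=cv2.INTER_CUBIC)
o=np.zeros((600,800,3),np.uint8);o[:600,:550]=a;o[:300,550:800]=b;cv2.imwrite("pics/app.png",cv2.convertScaleAbs(o,alpha=1.6))
E
```

```text
[0.42719654 0.3018704  0.13311335]
```

View pics/app.png

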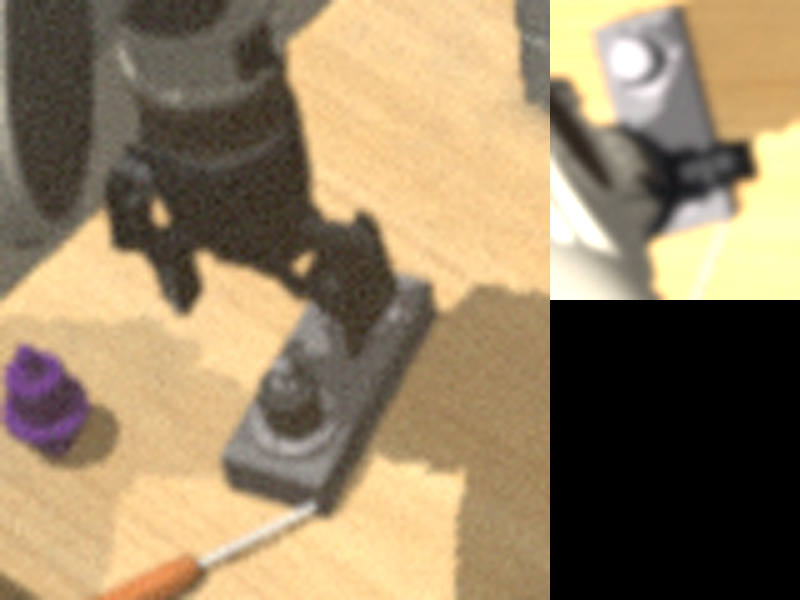

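The open jaws straddle the ball head, whose ball is at crop (285,385); the disc head is clear behind the near finger. I'll make a small correction and descend.

Emit:
apply_moves(commands=[[-0.22,-0.1,0.6,0],[0,0,0.6,0],[0,0,0.6,0],[0,0,0.6,0],[0,0,0.6,0]])

```text
clock: 3.3
eef_pos: [0.4341, 0.3029, 0.0772]
tool_rot: [-0.14, 0.99, 0.0, 0.0]
ft_force: [0.3, -0.9, 0.0]
grip_width: 0.0854
grasp_force: 0.0
```

Emit:
apply_moves(commands=[[0,0,0.2,0],[0,0,0.2,0],[0,0,0,0],[0,0,0,0],[0,0,0,0]])

```text
clock: 3.72
eef_pos: [0.4345, 0.3029, 0.0701]
tool_rot: [-0.14, 0.99, 0.0, 0.001]
ft_force: [1.2, 0.1, -0.2]
grip_width: 0.0856
grasp_force: 0.0
```

Emit:
apply_moves(commands=[[0.12,-0.1,0.1,0],[0,0,0.15,0],[0,0,0,0],[0,0,0,0],[0,0,0,0]])

```text
clock: 4.13
eef_pos: [0.4322, 0.2999, 0.0643]
tool_rot: [-0.14, 0.99, -0.0, 0.0]
ft_force: [-0.2, 0.5, -0.9]
grip_width: 0.0853
grasp_force: 0.0
```

Emit:
apply_moves(commands=[[0,0,0,0],[0,0,0,0],[0,0,0,0],[0,0,0,0],[0,0,0,0]], claw=1)

```text
clock: 4.55
eef_pos: [0.4321, 0.3017, 0.065]
tool_rot: [-0.14, 0.99, 0.002, 0.0]
ft_force: [-2.5, 4.4, 1.7]
grip_width: 0.0301
grasp_force: 59.2
```

Emit:
apply_moves(commands=[[0,0,0,0],[0,0,0,0],[0,0,0,0],[0,0,0,0],[0,0,0,0]])

```text
clock: 4.97
eef_pos: [0.4321, 0.3017, 0.065]
tool_rot: [-0.141, 0.99, 0.002, 0.0]
ft_force: [-3.1, 5.1, 3.4]
grip_width: 0.0303
grasp_force: 59.3
```

Emit:
apply_moves(commands=[[0,0,-0.5,0],[0,0,-1,0],[0,0,-1,0],[0,0,-1,0],[0,0,-1,0]])

```text
clock: 5.38
eef_pos: [0.4317, 0.2991, 0.1544]
tool_rot: [-0.14, 0.99, -0.001, -0.001]
ft_force: [0.1, -0.6, -2.4]
grip_width: 0.0302
grasp_force: 60.7
```

Emit:
apply_moves(commands=[[0,0,0,-0.113],[0,0,0,-0.113],[0,0,0,-0.113],[0,0,0,-0.113],[0,0,0,-0.113]])

```text
clock: 5.8
eef_pos: [0.4318, 0.2991, 0.1536]
tool_rot: [-0.425, 0.905, -0.001, -0.001]
ft_force: [0.8, 0.2, -1.6]
grip_width: 0.0303
grasp_force: 60.8
```

Emit:
apply_moves(commands=[[0,0,0,0],[0,0,0,0],[0,0,0,0],[0,0,0,0],[0,0,0,0]])

```text
clock: 6.22
eef_pos: [0.4322, 0.2998, 0.1542]
tool_rot: [-0.422, 0.907, -0.0, -0.0]
ft_force: [0.1, 0.3, -2.0]
grip_width: 0.0302
grasp_force: 60.7
```

Emit:
apply_moves(commands=[[0.59,-0.97,0,0],[0.59,-0.97,0,0],[0.59,-0.97,0,0],[0.59,-0.97,0,0],[0.59,-0.97,0,0]])

```text
clock: 6.63
eef_pos: [0.4688, 0.1914, 0.1544]
tool_rot: [-0.422, 0.906, -0.0, 0.0]
ft_force: [0.1, 0.4, -1.9]
grip_width: 0.0302
grasp_force: 60.7
```

Emit:
apply_moves(commands=[[0.59,-0.97,0,0],[0.59,-0.97,0,0],[0.59,-0.97,0,0],[0.59,-0.97,0,0],[0.59,-0.97,0,0]])

```text
clock: 7.05
eef_pos: [0.5052, 0.0837, 0.1544]
tool_rot: [-0.422, 0.906, -0.0, 0.0]
ft_force: [0.6, 0.2, -2.3]
grip_width: 0.0302
grasp_force: 60.7
```

Emit:
apply_moves(commands=[[0,0,0,0],[0,0,0,0],[0,0,0,0],[0,0,0,0],[0,0,0,0]])

```text
clock: 7.47
eef_pos: [0.5047, 0.0857, 0.1543]
tool_rot: [-0.423, 0.906, 0.0, -0.0]
ft_force: [-0.4, -1.3, -2.9]
grip_width: 0.0302
grasp_force: 60.8
```

```bash
python3 - <<'E'
from h import *
from workcell import bot
o=bot.get_obs();print(o["eef_pos"],o["tool_rot"],o["joint_pos"])
C={}
for n in("scene","top"):
    c=bot.camera(n);c["image"]=np.mean([bot.camera(n)["image"].astype(float) for _ in range(4)],0);pickle.dump(c,open(n+"B.pkl","wb"));C[n]=c
S,T=C["scene"],C["top"]
e=o["eef_pos"]
for n,c in C.items():print(n,"flange ctr",proj(c,[*e[:2],e[2]-.062+.036]),"tip",proj(c,[*e[:2],e[2]-.062]),"mouth",proj(c,[.505,.0835,.05]))
x,y=proj(S,[*e[:2],e[2]-.03]).astype(int);x0,y0=x-50,y-45;print("origin",x0,y0)
a=cv2.resize(S["image"][y0:y0+90,x0:x0+100],None,fx=6,fy=6,interpolation=cv2.INTER_CUBIC)
cv2.imwrite("pics/held.png",cv2.convertScaleAbs(a,alpha=1.8))
E
```

```text
[0.50471067 0.08569047 0.15429585] [-4.23195944e-01  9.06038180e-01  8.33672212e-05 -3.85266242e-05] [ 1.68100531e-01  3.29217066e-01 -1.41306863e-01  1.10039097e+00
  1.40275446e-04 -7.05839102e-01]
scene flange ctr [267.52834106 190.81211508] tip [267.72613719 198.86794801] mouth [268.67903661 208.23607364]
top flange ctr [269.23501809 208.30633735] tip [269.54502639 208.9216889 ] mouth [270.54366929 209.52197586]
origin 217 146
```

View pics/held.png

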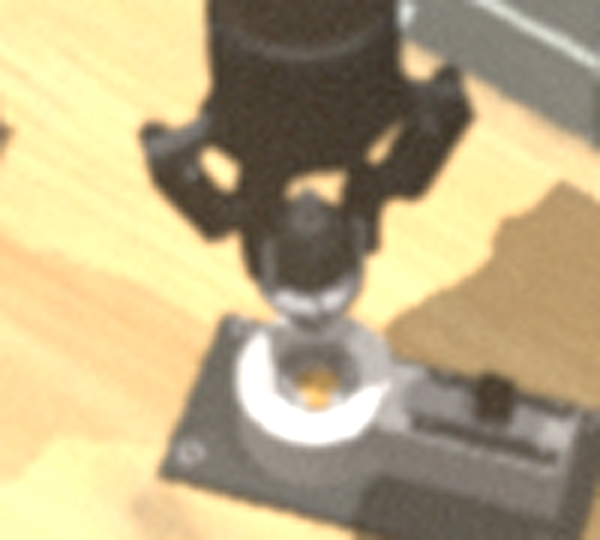

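The head is held upright over the socket: flange at crop (308,300), mouth ring centred near (313,385), so they line up sideways. I'll lower it gently.

Emit:
apply_moves(commands=[[0.04,-0.03,0.5,0],[0,0,0.5,0],[0,0,0.5,0],[0,0,0.4,0],[0,0,0.2,0]])

```text
clock: 8.38
eef_pos: [0.5036, 0.0836, 0.1101]
tool_rot: [-0.423, 0.906, 0.0, -0.002]
ft_force: [-1.0, 0.4, -2.5]
grip_width: 0.0305
grasp_force: 60.8
```

Emit:
apply_moves(commands=[[0,0,0.1,0],[0,0,0.1,0],[0,0,0.05,0],[0,0,0,0],[0,0,0,0]])

```text
clock: 8.8
eef_pos: [0.5052, 0.0839, 0.1077]
tool_rot: [-0.423, 0.906, -0.0, 0.0]
ft_force: [-0.4, -0.0, -2.5]
grip_width: 0.0301
grasp_force: 60.8
```

Emit:
apply_moves(commands=[[0,0,0.1,0],[0,0,0.05,0],[0,0,0.05,0],[0,0,0,0],[0,0,0,0]])

```text
clock: 9.22
eef_pos: [0.5051, 0.0838, 0.1036]
tool_rot: [-0.423, 0.906, -0.0, 0.0]
ft_force: [-0.7, -0.7, -0.3]
grip_width: 0.0303
grasp_force: 61.2
```

Emit:
apply_moves(commands=[[0,0,0.05,0],[0,0,0.05,0],[0,0,0,0],[0,0,0,0],[0,0,0,0]])

```text
clock: 9.63
eef_pos: [0.5053, 0.0838, 0.1026]
tool_rot: [-0.423, 0.906, -0.0, 0.001]
ft_force: [-2.3, -0.5, 7.3]
grip_width: 0.0303
grasp_force: 61.9
```

Contact is about 10 N at rim height. I'll turn a little each way to find the slots.

Emit:
apply_moves(commands=[[0,0,0,-0.035],[0,0,0,-0.035],[0,0,0,0],[0,0,0,0],[0,0,0,0]])

```text
clock: 10.05
eef_pos: [0.5058, 0.0838, 0.103]
tool_rot: [-0.456, 0.89, -0.001, 0.001]
ft_force: [-2.4, -1.1, 8.6]
grip_width: 0.0303
grasp_force: 61.9
```

Emit:
apply_moves(commands=[[0,0,0,-0.035],[0,0,0,-0.035],[0,0,0,0],[0,0,0,0],[0,0,0,0]])

```text
clock: 10.47
eef_pos: [0.5061, 0.0835, 0.1034]
tool_rot: [-0.488, 0.873, -0.001, 0.001]
ft_force: [-2.9, -2.2, 9.5]
grip_width: 0.0305
grasp_force: 62.1
```

Force is rising, so I'll go the other way.

Emit:
apply_moves(commands=[[0,0,0,0.07],[0,0,0,0.07],[0,0,0,0.035],[0,0,0,0],[0,0,0,0]])

```text
clock: 10.88
eef_pos: [0.5052, 0.0838, 0.1023]
tool_rot: [-0.406, 0.914, -0.0, 0.001]
ft_force: [-0.3, -1.1, -1.3]
grip_width: 0.0303
grasp_force: 61.1
```

Emit:
apply_moves(commands=[[0,0,0,0.035],[0,0,0,0.035],[0,0,0,0],[0,0,0,0],[0,0,0,0]])

```text
clock: 11.3
eef_pos: [0.5048, 0.0839, 0.101]
tool_rot: [-0.373, 0.928, 0.0, -0.0]
ft_force: [-0.4, -0.2, -1.5]
grip_width: 0.0303
grasp_force: 61.0
```

Emit:
apply_moves(commands=[[0,0,0,0.035],[0,0,0,0.035],[0,0,0,0],[0,0,0,0],[0,0,0,0]])

```text
clock: 11.72
eef_pos: [0.5049, 0.0839, 0.1012]
tool_rot: [-0.338, 0.941, 0.0, -0.0]
ft_force: [1.2, -0.7, -1.9]
grip_width: 0.0301
grasp_force: 61.0
```

The lugs dropped (force to zero at about 2° clockwise). I'll go back about 4° to mid-slot and press down.

Emit:
apply_moves(commands=[[0,0,0,-0.06],[0,0,0.1,0],[0,0,0.1,0],[0,0,0,0],[0,0,0,0]])

```text
clock: 12.13
eef_pos: [0.5052, 0.0838, 0.0976]
tool_rot: [-0.367, 0.93, -0.0, 0.0]
ft_force: [-0.3, -0.4, 1.7]
grip_width: 0.0299
grasp_force: 61.1
```

Emit:
apply_moves(commands=[[0,0,0.1,0],[0,0,0.1,0],[0,0,0.1,0],[0,0,0,0],[0,0,0,0]])

```text
clock: 12.55
eef_pos: [0.5051, 0.0838, 0.0915]
tool_rot: [-0.367, 0.93, -0.0, 0.0]
ft_force: [-0.3, -0.7, 4.1]
grip_width: 0.0299
grasp_force: 61.5
```

Emit:
apply_moves(commands=[[0,0,0.1,0],[0,0,0.1,0],[0,0,0.1,0],[0,0,0,0],[0,0,0,0]])

```text
clock: 12.97
eef_pos: [0.5051, 0.0837, 0.0859]
tool_rot: [-0.367, 0.93, -0.0, 0.0]
ft_force: [-2.0, -0.5, 6.3]
grip_width: 0.0305
grasp_force: 61.9
```

Emit:
apply_moves(commands=[[0,0,0.1,0],[0,0,0,0],[0,0,0,0],[0,0,0,0],[0,0,0,0]])

```text
clock: 13.38
eef_pos: [0.5051, 0.0837, 0.0841]
tool_rot: [-0.367, 0.93, -0.0, 0.0]
ft_force: [-1.9, -1.0, 8.5]
grip_width: 0.03
grasp_force: 62.2
```

Emit:
apply_moves(commands=[[0,0,0.06,0],[0,0,0,0],[0,0,0,0],[0,0,0,0.05],[0,0,0,0.05]])

```text
clock: 13.8
eef_pos: [0.5049, 0.0839, 0.0829]
tool_rot: [-0.317, 0.948, 0.0, 0.0]
ft_force: [-2.8, -0.4, 8.5]
grip_width: 0.03
grasp_force: 62.1
```

Emit:
apply_moves(commands=[[0,0,0,0.08],[0,0,0,0.08],[0,0,0,0.08],[0,0,0,0.08],[0,0,0,0.08]])

```text
clock: 14.22
eef_pos: [0.5048, 0.0843, 0.0829]
tool_rot: [-0.112, 0.994, 0.001, 0.0]
ft_force: [-3.3, 0.7, 9.0]
grip_width: 0.0302
grasp_force: 62.0
```

Emit:
apply_moves(commands=[[0,0,0,0.08],[0,0,0,0.08],[0,0,0,0.08],[0,0,0,0.08],[0,0,0,0.08]])

```text
clock: 14.63
eef_pos: [0.5049, 0.0845, 0.0829]
tool_rot: [0.097, 0.995, 0.001, 0.0]
ft_force: [-2.9, 1.1, 7.8]
grip_width: 0.0304
grasp_force: 62.0
```

```bash
python3 - <<'E'
from workcell import bot
o=bot.get_obs();print(o["ft_force"],o["ft_torque"],o["tool_rot"])
E
```

```text
[-2.88556639  1.08441495  7.79002142] [0.18855489 0.63447136 0.04019916] [9.68002964e-02 9.95303493e-01 7.97604688e-04 1.54887476e-04]
```

Emit:
apply_moves(commands=[[0,0,0,0.05],[0,0,0,0.05],[0,0,0,0],[0,0,0,0],[0,0,0,0]])

```text
clock: 15.05
eef_pos: [0.5051, 0.0845, 0.083]
tool_rot: [0.147, 0.989, 0.001, 0.0]
ft_force: [-3.8, 0.4, 8.6]
grip_width: 0.0302
grasp_force: 62.0
```

```bash
python3 - <<'E'
from workcell import bot
o=bot.get_obs();print(o["ft_force"],o["ft_torque"],o["tool_rot"])
E
```

```text
[-3.75806612  0.38893112  8.59597707] [ 0.17022358  0.60751331 -0.05005805] [1.46862106e-01 9.89156596e-01 8.04988072e-04 3.21173041e-04]
```

Emit:
apply_moves(commands=[[0,0,0,0.05],[0,0,0,0.03],[0,0,0,0],[0,0,0,0],[0,0,0,0]])

```text
clock: 15.47
eef_pos: [0.5052, 0.0845, 0.0829]
tool_rot: [0.188, 0.982, 0.001, 0.0]
ft_force: [-2.9, 1.4, 8.8]
grip_width: 0.03
grasp_force: 61.9
```

```bash
python3 - <<'E'
from workcell import bot
o=bot.get_obs();print(o["ft_force"],o["ft_torque"],o["tool_rot"])
E
```

```text
[-2.94488547  1.44623251  8.77241292] [0.20727432 0.55002826 0.00864778] [1.88100578e-01 9.82149349e-01 8.66772024e-04 2.79279254e-04]
```

Turned about 65°. Now I'll ease up to see whether the lugs catch in the seat.

Emit:
apply_moves(commands=[[0,0,-0.1,0],[0,0,-0.1,0],[0,0,0,0],[0,0,0,0],[0,0,0,0]])

```text
clock: 15.88
eef_pos: [0.5052, 0.0845, 0.0869]
tool_rot: [0.188, 0.982, 0.001, 0.0]
ft_force: [-2.3, 0.6, 7.6]
grip_width: 0.0301
grasp_force: 61.9
```

Emit:
apply_moves(commands=[[0,0,-0.1,0],[0,0,0,0],[0,0,0,0],[0,0,0,0],[0,0,0,0]])

```text
clock: 16.3
eef_pos: [0.5052, 0.0845, 0.0888]
tool_rot: [0.188, 0.982, 0.001, 0.0]
ft_force: [-2.3, 0.9, 7.5]
grip_width: 0.0304
grasp_force: 61.9
```

Emit:
apply_moves(commands=[[0,0,-0.07,0],[0,0,0,0],[0,0,0,0],[0,0,0,0],[0,0,0,0]])

```text
clock: 16.72
eef_pos: [0.5052, 0.0845, 0.0898]
tool_rot: [0.188, 0.982, 0.001, 0.0]
ft_force: [-1.5, 2.7, 4.9]
grip_width: 0.0299
grasp_force: 61.5
```

The head has reached the seat: upward travel stalls and the force drops. Release.

Emit:
apply_moves(commands=[[0,0,0,0],[0,0,0,0],[0,0,0,0],[0,0,0,0],[0,0,0,0]], claw=0)

```text
clock: 17.13
eef_pos: [0.5049, 0.0836, 0.0892]
tool_rot: [0.188, 0.982, -0.0, -0.0]
ft_force: [0.4, -0.0, 0.1]
grip_width: 0.0845
grasp_force: 0.0
```

Emit:
apply_moves(commands=[[0,0,0,0],[0,0,0,0],[0,0,0,0],[0,0,0,0],[0,0,0,0]])

```text
clock: 17.55
eef_pos: [0.5049, 0.0838, 0.0895]
tool_rot: [0.188, 0.982, -0.0, 0.0]
ft_force: [-0.2, 0.1, 0.3]
grip_width: 0.0851
grasp_force: 0.0
```

Emit:
apply_moves(commands=[[0,0,-1,0],[0,0,-1,0],[0,0,-1,0],[0,0,-1,0],[0,0,-1,0]])

```text
clock: 17.97
eef_pos: [0.5048, 0.0838, 0.1905]
tool_rot: [0.188, 0.982, -0.0, -0.0]
ft_force: [0.5, -0.1, -0.4]
grip_width: 0.0857
grasp_force: 0.0
```

```bash
python3 - <<'E'
from h import *
from workcell import bot
C={}
for n in("scene","top"):
    c=bot.camera(n);c["image"]=np.mean([bot.camera(n)["image"].astype(float) for _ in range(4)],0);pickle.dump(c,open(n+"C.pkl","wb"));C[n]=c
S=C["scene"]
for z in(.057,.064,.11):print(z,proj(S,[.505,.0838,z]))
print("tab back/home top",proj(S,[.5298,.0036,.079]),proj(S,[.521,.0322,.079]))
a=cv2.resize(S["image"][150:240,230:330],None,fx=6,fy=6,interpolation=cv2.INTER_CUBIC)
cv2.imwrite("pics/rel.png",cv2.convertScaleAbs(a,alpha=1.8))
E
```

```text
0.057 [268.55448222 206.71654121]
0.064 [268.52086426 205.24097041]
0.11 [268.29288216 195.23430391]
tab back/home top [299.2724596  210.84480252] [288.21490529 207.67122023]
```

View pics/rel.png

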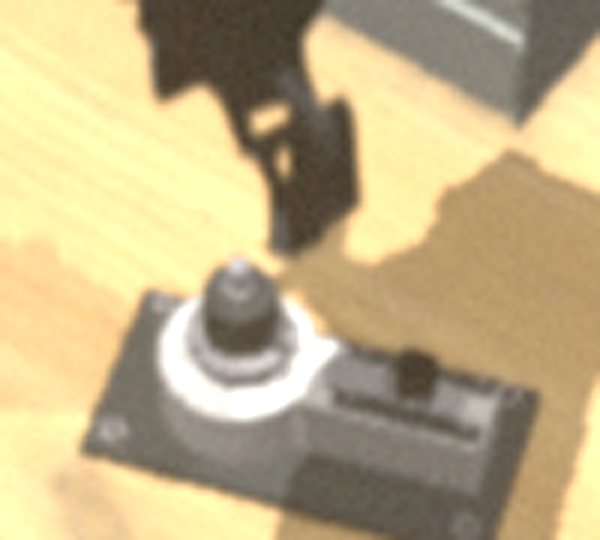

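The head stands upright in the socket, flange at crop (243,345) and ball at (238,275), with the bolt's tab still back at (415,370). Next I'll close the claw, turn the tool's x onto the slide direction and go behind the tab.

Emit:
apply_moves(commands=[[0,0,0,0.106],[0,0,0,0.106],[0,0,0,0.106],[0,0,0,0.106],[0,0,0,0.106]], claw=1)

```text
clock: 18.88
eef_pos: [0.5047, 0.0838, 0.1889]
tool_rot: [0.453, 0.892, -0.0, -0.0]
ft_force: [-0.3, -0.7, 0.1]
grip_width: 0.0252
grasp_force: 0.0
```

Emit:
apply_moves(commands=[[0,0,0,0.107],[0,0,0,0.107],[0,0,0,0.107],[0,0,0,0],[0,0,0,0]])

```text
clock: 19.3
eef_pos: [0.5047, 0.0838, 0.1891]
tool_rot: [0.592, 0.806, -0.0, -0.0]
ft_force: [0.0, -0.3, -0.6]
grip_width: 0.0001
grasp_force: 0.0
```

Emit:
apply_moves(commands=[[-1,0,0,0],[-1,0,0,0],[-1,0,0,0],[-1,0,0,0],[-1,0,0,0]])

```text
clock: 19.72
eef_pos: [0.5347, -0.0125, 0.1893]
tool_rot: [0.592, 0.806, -0.0, -0.0]
ft_force: [-0.2, 0.4, -0.2]
grip_width: -0.0002
grasp_force: 0.0
```

Emit:
apply_moves(commands=[[-0.6,0,0.5,0],[0,0,0.5,0],[0,0,0.5,0],[0,0,0,0],[0,0,0,0]])

```text
clock: 20.13
eef_pos: [0.5368, -0.0222, 0.158]
tool_rot: [0.592, 0.806, -0.001, -0.002]
ft_force: [-0.3, -0.5, 0.3]
grip_width: -0.0
grasp_force: 0.0
```

```bash
python3 - <<'E'
from h import *
from workcell import bot
o=bot.get_obs();e=o["eef_pos"];print(e,o["tool_rot"])
S,T=bot.camera("scene"),bot.camera("top")
print("tip",proj(S,[*e[:2],e[2]-.022]),proj(T,[*e[:2],e[2]-.022]))
a=cv2.resize(S["image"][140:240,240:340],None,fx=5,fy=5,interpolation=cv2.INTER_CUBIC)
cv2.imwrite("pics/tab.png",cv2.convertScaleAbs(a,alpha=1.8))
E
```

```text
[ 0.53676628 -0.02217777  0.15796313] [ 0.59248603  0.80557876 -0.00084963 -0.00156468]
tip [310.24591103 201.51471463] [303.53693963 198.21094836]
```

View pics/tab.png

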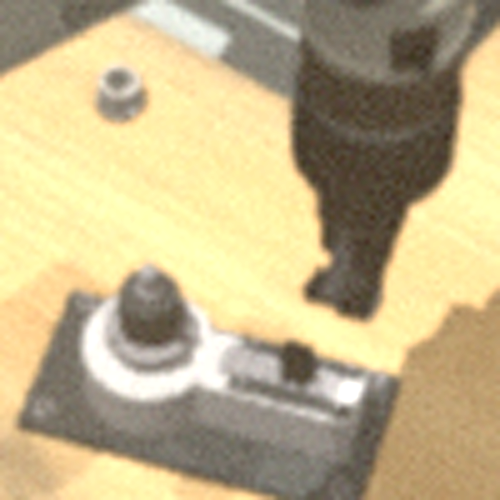

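The closed fingertips are at crop (345,300), beyond the tab at (298,362); the clearance is small, so I'll back off 5 mm more and go down.

Emit:
apply_moves(commands=[[-0.25,0,0.4,0],[0,0,0.8,0],[0,0,0.8,0],[0,0,0.6,0],[0,0,0.4,0]])

```text
clock: 20.65
eef_pos: [0.5391, -0.0278, 0.0981]
tool_rot: [0.593, 0.805, -0.0, -0.0]
ft_force: [0.5, 0.8, -0.6]
grip_width: -0.0002
grasp_force: 0.0
```

Emit:
apply_moves(commands=[[0,0,0.25,0],[0,0,0.2,0],[0,0,0,0],[0,0,0,0],[0,0,0,0]])

```text
clock: 21.07
eef_pos: [0.5402, -0.0279, 0.0912]
tool_rot: [0.593, 0.805, 0.0, 0.001]
ft_force: [0.7, 0.0, 0.3]
grip_width: -0.0001
grasp_force: 0.0
```

Emit:
apply_moves(commands=[[0.2,0,0,0],[0.2,0,0,0],[0.2,0,0,0],[0.2,0,0,0],[0.2,0,0,0]])

```text
clock: 21.48
eef_pos: [0.5337, -0.0086, 0.0907]
tool_rot: [0.593, 0.805, -0.0, 0.0]
ft_force: [0.0, -1.5, 0.6]
grip_width: 0.0
grasp_force: 0.8
```

Bolt friction is felt (1.5 N), so it is moving. Keep pushing about 24 mm.

Emit:
apply_moves(commands=[[0.2,0,0,0],[0.2,0,0,0],[0.2,0,0,0],[0.2,0,0,0],[0.15,0,0,0]])

```text
clock: 21.9
eef_pos: [0.5278, 0.0097, 0.0905]
tool_rot: [0.593, 0.805, -0.0, -0.0]
ft_force: [-0.3, -1.8, 0.3]
grip_width: 0.0003
grasp_force: 0.8
```

Emit:
apply_moves(commands=[[0.1,0,0,0],[0.1,0,0,0],[0,0,0,0],[0,0,0,0],[0,0,0,0]])

```text
clock: 22.32
eef_pos: [0.5269, 0.0134, 0.0904]
tool_rot: [0.593, 0.805, 0.0, -0.0]
ft_force: [0.3, 0.4, 0.4]
grip_width: -0.0002
grasp_force: 0.0
```

Emit:
apply_moves(commands=[[0.1,0,0,0],[0,0,0,0],[0,0,0,0],[0,0,0,0],[0,0,0,0]])

```text
clock: 22.73
eef_pos: [0.5266, 0.0145, 0.0905]
tool_rot: [0.593, 0.805, -0.0, 0.001]
ft_force: [1.9, -4.6, -1.2]
grip_width: -0.0001
grasp_force: 2.2
```

Emit:
apply_moves(commands=[[0.08,0,0,0],[0,0,0,0],[0,0,0,0],[0,0,0,0],[0,0,0,0]])

```text
clock: 23.15
eef_pos: [0.5265, 0.0147, 0.0906]
tool_rot: [0.594, 0.805, -0.001, 0.002]
ft_force: [2.7, -8.5, -2.5]
grip_width: 0.0001
grasp_force: 4.3
```

Emit:
apply_moves(commands=[[-0.3,0,0,0],[-0.5,0,0,0],[-0.2,0,-0.5,0],[0,0,-1,0],[0,0,-1,0]])

```text
clock: 23.57
eef_pos: [0.531, -0.0027, 0.1409]
tool_rot: [0.593, 0.805, -0.0, -0.001]
ft_force: [0.0, 0.2, 0.5]
grip_width: -0.0001
grasp_force: 0.0
```

Emit:
apply_moves(commands=[[-0.5,0,-1,0],[-0.5,0,-1,0],[-0.5,0,-0.5,0],[0,0,0,0],[0,0,0,0]])

```text
clock: 23.98
eef_pos: [0.541, -0.0313, 0.1914]
tool_rot: [0.594, 0.805, 0.001, 0.0]
ft_force: [-0.8, 0.3, -1.2]
grip_width: -0.0001
grasp_force: 0.0
```

```bash
python3 - <<'E'
from h import *
from workcell import bot
S=bot.camera("scene");S["image"]=np.mean([bot.camera("scene")["image"].astype(float) for _ in range(4)],0)
b=pickle.load(open("sceneC.pkl","rb"))["image"]
def tab(I):
    im=I[200:220,278:312].max(2);m=(im<60).astype(np.uint8);k,l,st,ce=cv2.connectedComponentsWithStats(m);i=1+np.argmax(st[1:,4]);return st[i,4],ce[i]+[278,200]
print("before",tab(b),"after",tab(S["image"]),"expect 30mm shift",proj(S,[.521,.0322,.07])-proj(S,[.5298,.0036,.07]))
a=cv2.resize(S["image"][160:240,230:330],None,fx=7,fy=7,interpolation=cv2.INTER_CUBIC)
cv2.imwrite("pics/fin.png",cv2.convertScaleAbs(a,alpha=1.8))
E
```

```text
before (np.int32(59), array([299.37288136, 212.3220339 ])) after (np.int32(35), array([289.25714286, 209.54285714])) expect 30mm shift [-10.99807349  -3.16383525]
```

View pics/fin.png

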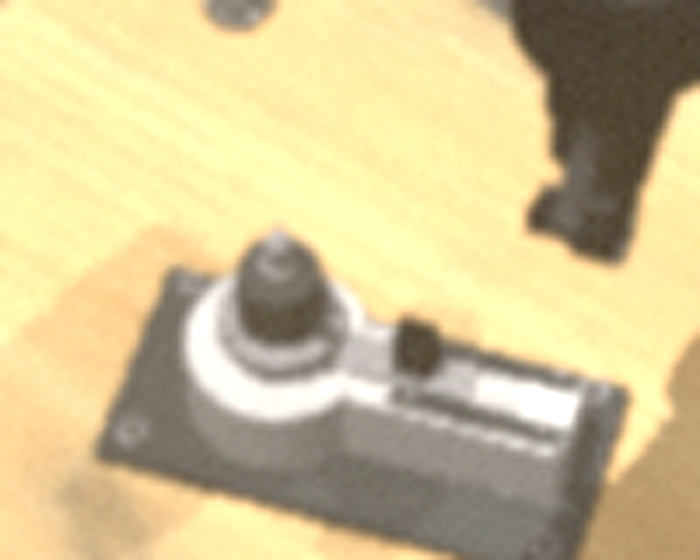

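The tab sits against the socket at crop (415,345), having shifted about 10 px of the 11 expected, and I felt a hard stop at the home distance. The head is upright and the arm is clear, so I'm handing in.

```bash
python3 -c "
from workcell import bot
print(bot.job_done())"
```

```text
the job is handed in; nothing more can be done
None
```

I locked the ball head in the socket and pushed the slide bolt to its stop. The gripper was clear when I handed in at about 24 s; the hand-in gave no verdict. The image put the bolt's travel at roughly 27.6 mm (26 needed), though the fingers stopped where full travel would put them.

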